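# Pantry count: make room, tip the boxes over and scan their barcodes

## Robot

A 7-joint arm with a two-finger parallel gripper is mounted at the origin on a cart in front of the work surface, level with it; the furniture and walls round the work are solid. World frame = base frame: x ahead of the robot, y to its left, z up, the work surface at z = 0. Lengths are in m, angles in rad, forces in N, time in s.
With the tool pointing down it reaches from about 0.425 to 0.925 m from the base axis. Payload 6.8 kg.
Tool frame: the origin (TCP) lies on the mounting face of the last link; the fingertips stand 173 mm ahead of it and the grasp point (between the pads) lies 155 mm ahead of it; z points along the fingers, y is the line along which they close (so a half turn about z gives the same grasp; the last joint's range is limited). The gripper opens to 85 mm and grips with 20 to 120 N. Pads are 22 mm wide; open, the fingers measure 114 mm over their backs; the gripper's body (76 mm by 85 mm) begins 54 mm behind the grasp point. The pads swing forward as they close: fully open they stand 13 mm farther back than shut.
Start: joints at [1.137, 0.477, 0.022, 1.555, -0.011, 1.109, -0.083], TCP at [0.216, -0.64, 0.405] pointing down, gripper open.
Joint ranges: [-2.96, 2.96], [-0.34, 2.1], [-1.41, 1.46], [0.24, 2.44], [-1.37, 4.51], [0.17, 1.92], [-2.96, 2.96]. Speed limits (rad/s): [2.39, 2.39, 3.14, 3.14, 3.14, 3.14, 3.14].

## Interface

Orientations are given as a unit quaternion [w, x, y, z].
In Python, from station import bot gives the robot as it stands. The module is installed in compiled form; this text tells all that it offers.
- The arm moves only by the shell command python3 -m pendant 'ROWS' [FORCE]. ROWS is JSON, a list of rows, each a list of 5 numbers: the finger opening in m, from 0 to 0.0854, then the shift along the tool's x, y, z in m, then the turn about the tool's z in degrees. In form: [[jaw, x, y, z, yaw], ...]. A call has 1 to 12 rows; each row shifts and turns the commanded pose from where the row before left it, along the tool's axes as they then stand; what a row does not reach is not made up. A row lasts 1/12 s, in which the tool goes at most 41.7 mm and 7.16 degrees, less where a joint would pass 70% of its speed; a pose out of reach is approached as far as the arm can. A call with a gripper value outside its range is refused whole. The fingers move at their own pace and stop on an object; FORCE is the grip in N (left out, the last holds). Time passes only in rows, so rows that do not move let the fingers close. It gives the time, the measured TCP pose, the force, the opening and the grip force at its end, in the units of the state.
- bot.get_obs(): the state, without advancing time (a new reading comes with each control period).
- bot.read_camera(name): name is "side" or "top"; returns (picture, depth): 480x640x3 uint8, blue, green, red; 480x640 float32, m along the optical axis (not along the pixel's ray), 0 where there is no reading.
- bot.camera_model(name): a dict with "intrinsics" (3x3 intrinsics, pixels), "R" (3x3) and "t" (3): a world point X has camera coordinates R X + t. Camera axes: x right, y down, z forward; pixel columns grow to the right and rows downward; lengths in m; the calibration is good to about 2 mm. A picture is of the moment at which its call begins. camera_model takes no time and is no camera call.
- bot.hand_in(): hands the job in; it is judged then, once.
Trained networks look in the newest picture that a camera, given by its name, has taken for a name from the list of things; names that differ only in an ending like _2 or _b are one class to them, and where a whole thing is asked for, a point or a joint stands for the part that bears it (a point fixed in the world has none). Each returns a list of dicts, best first, with "score" (0 to 1); they miss things now and then, are a little off and sometimes report something else, mostly with a low value. They report only what shows in the picture. A call takes as long as a camera call. They do not tell look-alikes from the thing itself.
- bot.boxes_of(name, camera): "at" ([column, row] in pixels, amid what is visible of it).
- bot.trace(name, camera): "mask" (480x640 bool, what is visible of it) and "at" ([column, row] in pixels, amid what is visible of it).
- bot.pinpoint(name, camera): "at" ([column, row] in pixels: a listed point, or the origin of a listed thing).
The state is a dict: "t": time; "q": joint angles; "joint_vel": joint speeds; "joint_torque": joint torques, N m; "eef_pos": TCP position; "tool_rot": TCP orientation; "contact_force": force on the tool from outside, world axes, zero at the start; "torque": the same for the moment, N m; "gripper_width": opening from 0.0 (shut) to 1.0 (fully open); "grasp_force": force on a finger pad.
Only numpy, scipy, OpenCV 4.12 (cv2) and the standard library are available. Lean on these libraries where they do the work, as an engineer would, in place of code of your own. Each camera call takes 0.05 s, during which the arm holds its last target. There are 200 camera calls.

## Task

Count the pantry boxes: make room by putting both mandarins into the red bowl, then push every standing box over onto its back, so that it lies flat with its barcode sticker facing straight up. Then take the scanner and scan the boxes that are there in this order: green box, white carton, cream-and-red chocolate box; for each, hold the scanner still for about a second, level and a hand's breadth or less (3 to 9 cm) above the middle of the sticker without touching it, with its scan line running across the bars. Finally stand the scanner back in the middle of its charging pad, then press the green send button, leaving the boxes lying there and the spice jar, salt shaker and food tin standing where they are.

Things in the scene. Friction and masses are not known exactly. Their poses are not given: they have to be found in the camera images.
- box_green: a green food box, loose, about 90 g, 48.5 mm thick (x), 84 mm wide (y), 97 mm high to its shoulder (z); above that its folded top, to 135 mm, is too soft to push against. Starts upright; origin at the middle of its underside. Broad faces at +x and -x; the barcode is on the -x one. In some runs one of the three boxes is absent.
- label_green (a point): centre of the white barcode sticker (48 x 34 mm, black bars along z) on the broad face of a green food box, 48.5 mm above its underside. Axes as the box: x points into the box through the sticker, y across the bars, z to the box's top. Standing, z is up; lying with the sticker up, x points down and the sticker is 48.5 mm above the worktop.
- box_white: a white drink carton with pictures of oranges, loose, about 90 g, 38.5 mm thick (x), 64 mm wide (y), 94 mm high to its shoulder (z); above that its folded top, to 117 mm, is too soft to push against. Starts upright; origin at the middle of its underside. Broad faces at +x and -x; the barcode is on the -x one. In some runs one of the three boxes is absent.
- label_white (a point): centre of the white barcode sticker (48 x 34 mm, black bars along z) on the broad face of a white drink carton with pictures of oranges, 47.0 mm above its underside. Axes as the box: x points into the box through the sticker, y across the bars, z to the box's top. Standing, z is up; lying with the sticker up, x points down and the sticker is 38.5 mm above the worktop.
- box_red: a cream-and-dark-red chocolate box, loose, about 90 g, 36 mm thick (x), 69 mm wide (y), 110 mm high to its shoulder (z); above that its folded top, to 121 mm, is too soft to push against. Starts upright; origin at the middle of its underside. Broad faces at +x and -x; the barcode is on the -x one. In some runs one of the three boxes is absent.
- label_red (a point): centre of the white barcode sticker (48 x 34 mm, black bars along z) on the broad face of a cream-and-dark-red chocolate box, 55.0 mm above its underside. Axes as the box: x points into the box through the sticker, y across the bars, z to the box's top. Standing, z is up; lying with the sticker up, x points down and the sticker is 36 mm above the worktop.
- scanner_grip (a point): middle of the upright black grip of a yellow and black hand scanner, loose, 0.2 kg, 110 mm high, which stands on its foot on the dock's charging pad. Grip: 28 mm thick (x) by 36 mm wide (y), from 32 to 110 mm above the scanner's underside; this point is 80 mm above the underside. Foot: 44 mm (x) by 74 mm (y), 28 mm high. z up.
- scanner_window (a point): centre of the scan window in the scanner's underside, on the axis of the grip, 80 mm below scanner_grip. The scanner looks straight down out of its underside (-z); its red scan line lies along y, the foot's long side.
- scanner: the scanner; origin and axes as scanner_window.
- dock_pad (a point): centre of the square black charging pad (94 mm, marked with a blue outline of the scanner's foot) on the top of the grey dock, 8.5 mm above the worktop. The dock is fixed, 104 mm (x) by 236 mm (y), and its y points along its long side, from the button to the pad.
- send_top (a point): middle of the top of the round green send button (34 mm across) on the other half of the dock, 133 mm from the pad's centre; it is pressed straight down.
- send (a joint): send button: 0 up, 0.006 m fully down, springs back; about 4 N presses it down. It counts as pressed beyond 0.004.
- mandarin_a_mid (a point): middle of a mandarin, a loose orange ball about 49 mm across and 48 mm high, 51 g, 24 mm above the worktop
- mandarin_b_mid (a point): middle of another mandarin, loose, about 50 mm across and 42 mm high, 47 g, 21 mm above the worktop
- bowl: round red bowl, fixed, 169 mm across at the foot and 51 mm high; its hollow is 100 mm across at the rim and about 80 mm at its floor, so that two mandarins fit side by side; origin at the middle of its underside
- spice_jar: spice jar with red cap, 46 mm across, 109 mm high, a bystander; origin at its underside
- salt_mill: clear salt shaker with grey top, 44 mm across, 90 mm high, a bystander; origin at its underside
- tin: food tin, 58 mm across, 72 mm high, a bystander; origin at its underside
There are look-alikes about, which are no part of the job. What is shaped like the box_red but blue, pink or purple is not meant.

How it is judged:
By the outcome, as a careful person would: the job done as asked, in the order asked, and still so for the second after the job is handed in, with the robot touching nothing.
Of box_green, box_white, box_red only 2 to 3 are there at a start; the rules pass over those that are not, and their reading is None.
At some moment in a run one of mandarin_a, mandarin_b may be knocked a few centimetres aside while the robot is not near it.
Once in a run the grip may slacken for a moment while it holds something.
It also fails if it takes over 208 s, if anything falls off the work surface, if the arm or the gripper's body presses on something with over 40 N, if the wrist force passes 120 N, or if a joint passes its speed limit or range.

## Working session

There is one attempt and no reset: what is moved stays moved. The work goes in short steps, Python scripts to look and compute and a shell command to move; the robot and the scene stay as the last step left them, time stands still between calls to the robot, and variables do not carry over. Pictures are saved under pics/ and viewed, at most 14 in all, crops included, and the job is handed in when it is done.

```bash
mkdir -p pics; cat > h.py <<'E'
import numpy as np, cv2
from station import bot
from scipy.spatial.transform import Rotation as Rn
def px2w(cam,at,depth,r=2,z=None):
    m=bot.camera_model(cam);K=np.array(m["intrinsics"]);R=np.array(m["R"]);t=np.array(m["t"])
    u,v=at;ray=np.linalg.inv(K)@[u,v,1]
    if z is not None:
        o=-R.T@t;d=R.T@ray;s=(z-o[2])/d[2];return o+s*d
    p=depth[max(0,int(v)-r):int(v)+r+1,max(0,int(u)-r):int(u)+r+1];p=p[p>0]
    if len(p)==0:return np.full(3,np.nan)
    return R.T@(ray*np.median(p)-t)
def cloud(cam,depth):
    m=bot.camera_model(cam);K=np.array(m["intrinsics"]);R=np.array(m["R"]);t=np.array(m["t"])
    v,u=np.mgrid[:480,:640];P=np.stack([u,v,np.ones_like(u)],-1)@np.linalg.inv(K).T*depth[...,None]
    return (P-t)@R
def tool(dx,dy,dz=0):
    o=bot.get_obs();w,x,y,z=o["tool_rot"];return Rn.from_quat([x,y,z,w]).inv().apply([dx,dy,dz])
E
python3 - <<'E'
from h import *
o=bot.get_obs();print(o["t"],o["eef_pos"],o["tool_rot"],o["gripper_width"])
D={}
for c in("top","side"):
    im,d=bot.read_camera(c);cv2.imwrite(f"pics/{c}0.png",im);D[c]=d
    m=bot.camera_model(c);print(c,-np.array(m["R"]).T@m["t"],np.round(m["R"],2).tolist())
    for n in["label_green","label_white","label_red","box_green","box_white","box_red","scanner_grip","dock_pad","send_top","mandarin_a_mid","bowl","spice_jar","salt_mill","tin"]:
        for r in bot.pinpoint(n,c)[:3]:
            print(c,n,round(r["score"],2),np.round(r["at"]),np.round(px2w(c,r["at"],d),3))
E
```

```text
0.0 [ 0.21594954 -0.63923127  0.40370427] [-9.13375918e-04  9.86762272e-01  1.62170691e-01 -2.25097791e-04] 1.0004231344406567
top [0.40586339 0.02129958 1.07618273] [[-0.01, -1.0, 0.01], [-1.0, 0.01, -0.09], [0.09, -0.01, -1.0]]
top label_green 0.88 [352. 256.] [ 0.465 -0.084  0.06 ]
top label_white 0.65 [209. 272.] [0.431 0.25  0.03 ]
top label_red 0.79 [392. 333.] [ 0.289 -0.17   0.071]
top label_red 0.74 [292. 253.] [0.477 0.055 0.001]
top label_red 0.67 [456. 271.] [ 0.428 -0.321  0.069]
top box_green 0.81 [356. 244.] [ 0.488 -0.086  0.128]
top box_green 0.53 [330. 165.] [ 0.678 -0.035  0.069]
top box_green 0.24 [152. 278.] [0.418 0.363 0.089]
top box_white 0.6 [160. 278.] [0.417 0.362 0.043]
top box_red 0.87 [455. 184.] [ 0.632 -0.327  0.067]
top box_red 0.79 [446. 263.] [ 0.445 -0.288  0.108]
top box_red 0.71 [389. 330.] [ 0.294 -0.169  0.049]
top scanner_grip 0.85 [144. 276.] [0.421 0.369 0.118]
top scanner_grip 0.34 [326. 166.] [ 0.674 -0.026  0.069]
top dock_pad 0.96 [152. 277.] [0.419 0.362 0.089]
top send_top 0.72 [211. 273.] [0.429 0.245 0.03 ]
top mandarin_a_mid 0.75 [3
[... 794 characters left out ...]
58. 358.] [0.401 0.402 0.037]
side box_red 0.9 [374. 254.] [ 0.387 -0.151  0.013]
side box_red 0.8 [322. 282.] [0.443 0.065 0.02 ]
side box_red 0.71 [333. 260.] [ 0.478 -0.052  0.016]
side scanner_grip 0.7 [253. 329.] [0.408 0.398 0.11 ]
side dock_pad 0.91 [257. 360.] [0.399 0.406 0.035]
side send_top 0.44 [286. 313.] [0.459 0.218 0.01 ]
side mandarin_a_mid 0.55 [315. 239.] [ 0.592 -0.132  0.02 ]
side bowl 0.38 [237. 282.] [0.657 0.176 0.012]
side spice_jar 0.56 [236. 281.] [0.658 0.178 0.017]
side salt_mill 0.53 [315. 228.] [ 0.602 -0.153  0.047]
side salt_mill 0.17 [256. 360.] [0.402 0.408 0.035]
side tin 0.83 [272. 250.] [ 0.678 -0.014  0.014]
side tin 0.58 [255. 361.] [0.4   0.412 0.036]
```

View pics/top0.png

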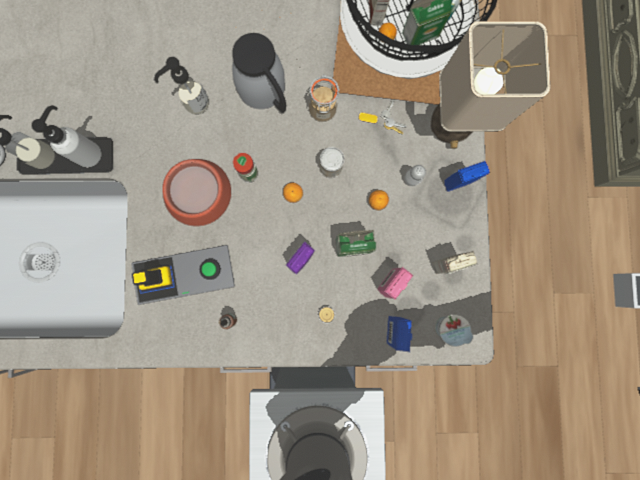

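View pics/side0.png

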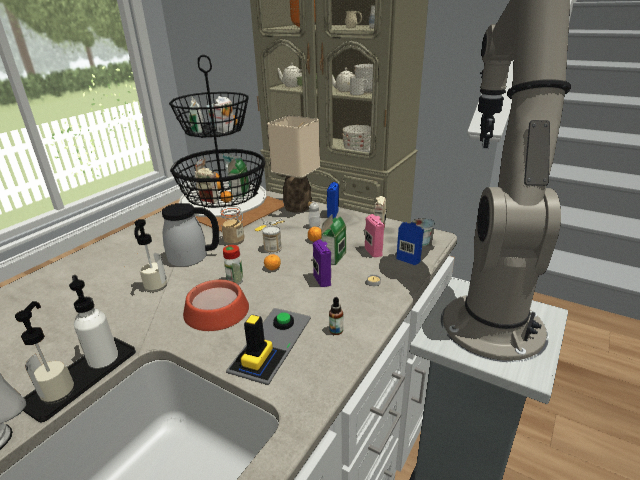

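The top view shows the green box at (356,243), mandarins at (293,192) and (378,200), the bowl at (197,191), the dock and scanner at (155,280), the button at (209,269) and a cream box at (460,262). The purple, pink and blue boxes are look-alikes. I see no white carton. I'll measure the boxes more closely.

```bash
python3 - <<'E'
from h import *
im=cv2.imread("pics/top0.png")
c=im[150:310,330:500];a=cv2.resize(c,None,fx=3.5,fy=3.5,interpolation=2)
cv2.imwrite("pics/crop0.png",a)
_,d=bot.read_camera("top");P=cloud("top",d)
_,ds=bot.read_camera("side");S=cloud("side",ds)
ims=cv2.imread("pics/side0.png");c=ims[180:270,300:440];cv2.imwrite("pics/crop1.png",cv2.resize(c,None,fx=5,fy=5,interpolation=2))
A=np.concatenate([P.reshape(-1,3),S.reshape(-1,3)])
def fp(n,x,y,r,z0,z1):
    q=A[(np.hypot(A[:,0]-x,A[:,1]-y)<r)&(A[:,2]>z0)&(A[:,2]<z1)]
    h=cv2.minAreaRect((q[:,:2]*1000).astype(np.float32));print(n,len(q),np.round(h[0]),np.round(h[1]),round(h[2],1),"zmax",q[:,2].max().round(3), np.round(cv2.boxPoints(h)).tolist())
fp("green",.49,-.085,.075,.02,.09)
fp("cream",.445,-.305,.07,.02,.105)
fp("bluefar",.632,-.33,.07,.02,.15)
fp("pink",.41,-.17,.07,.02,.15)
fp("purple",.47,.05,.07,.02,.15)
fp("ma",.595,-.15,.04,.01,.06)
fp("mb",.615,.045,.04,.01,.06)
fp("salt",.646,-.228,.04,.02,.06)
fp("tin",.67,-.03,.045,.02,.06)
fp("bowl",.62,.27,.11,.02,.06)
fp("jar",.655,.15,.04,.02,.06)
fp("scan",.41,.38,.06,.045,.14)
fp("foot",.41,.38,.07,.02,.034)
fp("dock",.41,.32,.16,.006,.0115)
E
```

```text
green 653 [493. -88.] [51. 87.] 4.0 zmax 0.09 [[465.0, -47.0], [471.0, -133.0], [522.0, -130.0], [516.0, -43.0]]
cream 366 [ 445. -311.] [37. 64.] 16.4 zmax 0.105 [[418.0, -285.0], [436.0, -347.0], [472.0, -337.0], [454.0, -275.0]]
bluefar 1033 [ 648. -353.] [41. 77.] 11.2 zmax 0.125 [[621.0, -319.0], [635.0, -395.0], [676.0, -387.0], [661.0, -311.0]]
pink 1269 [ 405. -176.] [40. 75.] 51.9 zmax 0.125 [[363.0, -169.0], [422.0, -215.0], [447.0, -184.0], [387.0, -137.0]]
purple 1134 [461.  39.] [41. 73.] 47.2 zmax 0.124 [[420.0, 49.0], [473.0, -1.0], [501.0, 30.0], [448.0, 79.0]]
ma 489 [ 602. -152.] [48. 49.] 18.6 zmax 0.051 [[571.0, -136.0], [587.0, -183.0], [632.0, -167.0], [616.0, -121.0]]
mb 535 [621.  56.] [52. 46.] 88.0 zmax 0.047 [[597.0, 31.0], [643.0, 29.0], [645.0, 81.0], [599.0, 82.0]]
salt 250 [ 653. -232.] [46. 31.] 47.9 zmax 0.06 [[626.0, -238.0], [649.0, -259.0], [680.0, -225.0], [657.0, -204.0]]
tin 295 [682. -31.] [60. 34.] 56.1 zmax 0.06 [[651.0, -46.0], [679.0, -65.0], [713.0, -15.0], [684.0, 4.0]]
bowl 5698 [642. 279.] [160. 195.] 48.5 zmax 0.06 [[516.0, 284.0], [662.0, 155.0], [768.0, 274.0], [622.0, 404.0]]
jar 237 [663. 163.] [27. 50.] 11.1 zmax 0.06 [[645.0, 185.0], [654.0, 136.0], [681.0, 141.0], [671.0, 190.0]]
scan 992 [419. 383.] [31. 45.] 5.3 zmax 0.125 [[402.0, 404.0], [406.0, 359.0], [436.0, 362.0], [432.0, 407.0]]
foot 323 [418. 382.] [45. 77.] 10.3 zmax 0.034 [[389.0, 416.0], [403.0, 341.0], [447.0, 349.0], [434.0, 424.0]]
dock 4370 [433. 322.] [274. 245.] 4.2 zmax 0.011 [[287.0, 434.0], [305.0, 190.0], [578.0, 210.0], [560.0, 454.0]]
```

View pics/crop0.png

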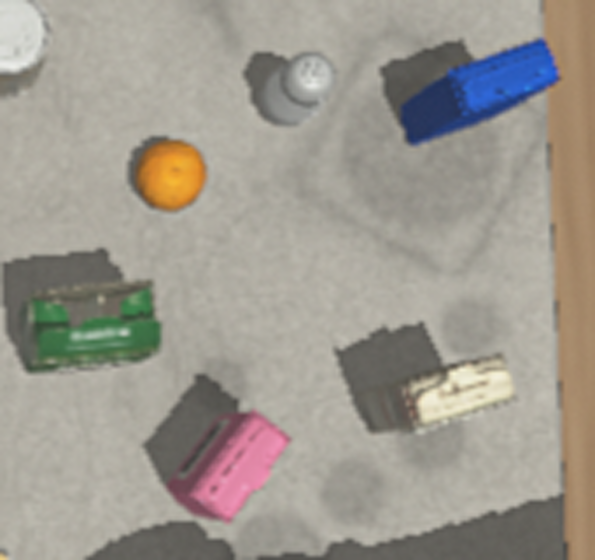

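View pics/crop1.png

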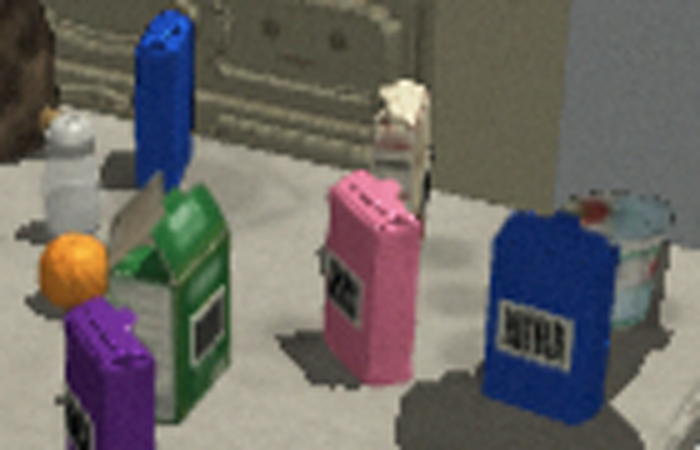

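The crops show the green and cream boxes with stickers on their near (-x) faces, and the white carton is absent. Tipped where it stands, the green box would hit the tin, so I'll pull it back first. Mandarin a is the first move.

```bash
python3 -m pendant '[[0.0854,0,0,0,6.2],[0.0854,0,0,0,6.2],[0.0854,0,0,0,6.2],[0.0854,0.022,-0.028,0.004,0],[0.0854,0.022,-0.028,0.004,0],[0.0854,0.022,-0.028,0.004,0],[0.0854,0.022,-0.028,0.004,0],[0.0854,0.022,-0.028,0.004,0],[0.0854,0.022,-0.028,0.004,0],[0.0854,0.022,-0.028,0.004,0],[0.0854,0.022,-0.028,0.004,0],[0.0854,0.022,-0.028,0.004,0]]' 30
python3 -m pendant '[[0.0854,0.022,-0.028,0.004,0],[0.0854,0.022,-0.028,0.004,0],[0.0854,0.022,-0.028,0.004,0],[0.0854,0.022,-0.028,0.004,0],[0.0854,0.022,-0.028,0.004,0],[0.0854,0.022,-0.028,0.004,0],[0.0854,0.022,-0.028,0.004,0],[0.0854,0.02,-0.02,0.02,0],[0.0854,0,0,0,0],[0.0854,0,0,0,0]]'
```

```text
t: 2.6
eef_pos: [0.4146, -0.3858, 0.3688]
tool_rot: [0.0, 1.0, 0.001, 0.0]
contact_force: [0.7, -0.5, 0.4]
gripper_width: 1.002
grasp_force: 0.0
t: 3.43
eef_pos: [0.5882, -0.1689, 0.3194]
tool_rot: [-0.001, 1.0, 0.003, -0.001]
contact_force: [-0.8, -0.4, -1.4]
gripper_width: 0.997
grasp_force: 0.0
```

```bash
python3 -m pendant '[[0.0854,0.007,-0.009,0.01,0],[0.0854,0.007,-0.009,0.01,0],[0.0854,0,0,0.03,0],[0.0854,0,0,0.03,0],[0.0854,0,0,0.03,0],[0.0854,0,0,0.029,0],[0.0854,0,0,0,0],[0.03,0,0,0,0],[0.03,0,0,0,0],[0.03,0,0,0,0],[0.03,0,0,0,0],[0.03,0,0,0,0]]' 30
python3 -m pendant '[[0.03,0,0,0,0],[0.03,0,0,0,0],[0.03,0,0,0,0],[0.03,0,0,-0.02,0],[0.03,0,0,-0.03,0],[0.03,0,0,-0.03,0],[0.03,0,0,-0.03,0],[0.03,0,0,0,0]]'
python3 - <<'E'
from h import *
im,d=bot.read_camera("top");im2,_=bot.read_camera("side")
cv2.imwrite("pics/m1.png",im)
P=cloud("top",d)
for r in bot.trace("mandarin_a_mid","top")[:3]:
    q=P[r["mask"]];q=q[q[:,2]>.01];print(r["score"],np.round(r["at"]),q.mean(0).round(3),q.min(0).round(3),q.max(0).round(3))
b=[r for r in bot.trace("bowl","top")][0];print(b["score"],b["at"])
q=P[b["mask"]];q=q[(q[:,2]>.045)&(q[:,2]<.06)];c,r=cv2.minEnclosingCircle((q[:,:2]*1000).astype(np.float32));print(c,r,np.median(q,0))
E
```

```text
t: 4.43
eef_pos: [0.6025, -0.1534, 0.1842]
tool_rot: [0.0, 1.0, 0.0, 0.002]
contact_force: [-0.4, -0.5, 7.3]
gripper_width: 0.533
grasp_force: 30.6
t: 5.1
eef_pos: [0.6038, -0.1536, 0.2993]
tool_rot: [0.001, 1.0, 0.0, 0.006]
contact_force: [0.6, -0.3, -0.6]
gripper_width: 0.539
grasp_force: 31.2
0.32 [293. 193.] [0.617 0.054 0.049] [0.406 0.021 0.02 ] [0.644 0.078 1.076]
0.55 [196.3, 192.7]
(627.7813720703125, 289.14312744140625) 71.78357696533203 [0.62826164 0.28778831 0.0493075 ]
```

```bash
python3 -m pendant '[[0.03,0,-0.01,-0.03,0],[0.03,0,-0.02,-0.02,0],[0.03,0,-0.03,0,0],[0.03,0,-0.033,0,0],[0.03,0,-0.033,0,0],[0.03,0.002,-0.033,0,0],[0.03,0.002,-0.033,0,0],[0.03,0.002,-0.033,0,0],[0.03,0.002,-0.033,0,0],[0.03,0,-0.033,0,0],[0.03,0,-0.033,0,0],[0.03,0,-0.033,0,0]]'
python3 -m pendant '[[0.03,0,-0.033,0,0],[0.03,0,-0.03,0,0],[0.03,0,-0.02,0,0],[0.03,0,-0.01,0,0],[0.03,0,0,0,0],[0.03,0,0,0,0]]'
```

```text
t: 6.3
eef_pos: [0.6084, 0.2054, 0.3399]
tool_rot: [0.001, 1.0, 0.001, -0.001]
contact_force: [1.1, 0.1, -0.5]
gripper_width: 0.536
grasp_force: 31.2
t: 6.8
eef_pos: [0.609, 0.296, 0.3405]
tool_rot: [0.001, 1.0, 0.001, -0.001]
contact_force: [0.6, -0.9, -0.4]
gripper_width: 0.542
grasp_force: 31.2
```

```bash
python3 -m pendant '[[0.03,0,0.008,0.02,0],[0.03,0,0,0.03,0],[0.03,0,0,0.03,0],[0.03,0,0,0.03,0],[0.03,0,0,0.02,0],[0.03,0,0,0,0],[0.062,0,0,0,0],[0.062,0,0,0,0],[0.062,0,0,0,0],[0.062,0,0,0,0]]'
python3 -m pendant '[[0.062,0,0,-0.02,0],[0.062,0,0.0,-0.04,0],[0.062,0,0.0,-0.04,0],[0.0854,0,0.01,-0.03,0],[0.0854,0,0.03,0,0],[0.0854,0,0.034,0,0],[0.0854,0,0.034,0,0],[0.0854,0,0.034,0,0],[0.0854,0,0.034,0,0],[0.0854,0,0.034,0,0],[0.0854,0,0.02,0,0],[0.0854,0,0,0,0]]'
python3 - <<'E'
from h import *
im,d=bot.read_camera("top")
cv2.imwrite("pics/m2.png",im)
P=cloud("top",d)
for r in bot.trace("mandarin_a_mid","top")[:3]:
    q=P[r["mask"]];q=q[(q[:,2]>.01)&(q[:,2]<.1)];print(r["score"],np.round(r["at"]),q.mean(0).round(3),q.min(0).round(3),q.max(0).round(3))
E
```

```text
t: 7.63
eef_pos: [0.6098, 0.2889, 0.2137]
tool_rot: [-0.001, 1.0, 0.0, 0.001]
contact_force: [-0.1, -0.2, 0.4]
gripper_width: 0.724
grasp_force: 0.0
t: 8.63
eef_pos: [0.6095, 0.0522, 0.343]
tool_rot: [0.002, 1.0, -0.004, 0.001]
contact_force: [0.1, -0.8, 0.1]
gripper_width: 1.0
grasp_force: 0.0
```

View pics/m2.png

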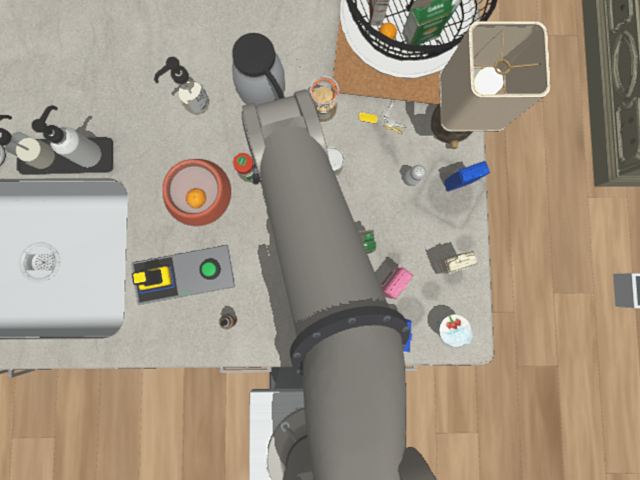

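Mandarin a sits in the bowl at (196,198). Next is mandarin b, checked with the side camera.

```bash
python3 - <<'E'
from h import *
im,d=bot.read_camera("side");P=cloud("side",d)
hsv=cv2.cvtColor(im,cv2.COLOR_BGR2HSV)
o=(hsv[...,0]>8)&(hsv[...,0]<20)&(hsv[...,1]>180)&(hsv[...,2]>120)
q=P[o];q=q[(q[:,0]>.54)&(q[:,0]<.72)&(q[:,1]>-.05)&(q[:,1]<.17)&(q[:,2]>.003)&(q[:,2]<.06)]
print(len(q),q.mean(0),q.min(0),q.max(0))
from scipy.optimize import least_squares
f=least_squares(lambda c:np.sqrt((q[:,0]-c[0])**2+(q[:,1]-c[1])**2+((q[:,2]-.022)*1.19)**2)-.025,[.62,.05]);print(f.x,np.abs(f.fun).mean())
E
```

```text
171 [0.61566251 0.06711725 0.03180328] [0.59938086 0.04283601 0.00964448] [0.64048711 0.08145814 0.04681519]
[0.62465219 0.0549228 ] 0.0021568728631944367
```

```bash
python3 -m pendant '[[0.0854,0.013,-0.003,0.02,0],[0.0854,0,0,0.03,0],[0.0854,0,0,0.03,0],[0.0854,0,0,0.03,0],[0.0854,0,0,0.03,0],[0.0854,0,0,0.025,0],[0.0854,0,0,0,0],[0.03,0,0,0,0],[0.03,0,0,0,0],[0.03,0,0,0,0],[0.03,0,0,0,0],[0.03,0,0,0,0]]' 30
python3 -m pendant '[[0.03,0,0,0,0],[0.03,0,0,0,0],[0.03,0,0,0,0],[0.03,0,0,-0.02,0],[0.03,0,0,-0.03,0],[0.03,0,0,-0.034,0],[0.03,0,0,-0.034,0],[0.03,0,0,-0.034,0],[0.03,0,0,-0.01,0],[0.03,0,0,0,0]]'
```

```text
t: 9.78
eef_pos: [0.6233, 0.0624, 0.1792]
tool_rot: [-0.0, 1.0, 0.001, 0.002]
contact_force: [-1.7, 1.0, 7.1]
gripper_width: 0.524
grasp_force: 30.6
t: 10.62
eef_pos: [0.6234, 0.0622, 0.3437]
tool_rot: [-0.001, 1.0, 0.0, 0.004]
contact_force: [0.8, -0.6, -0.8]
gripper_width: 0.52
grasp_force: 31.1
```

```bash
python3 -m pendant '[[0.03,0.003,-0.01,0,0],[0.03,0.003,-0.02,0,0],[0.03,0.003,-0.03,0,0],[0.03,0.003,-0.03,0,0],[0.03,0.003,-0.03,0,0],[0.03,0.003,-0.03,0,0],[0.03,0.003,-0.03,0,0],[0.03,0.003,-0.025,0,0],[0.03,0.003,-0.015,0,0],[0.03,0,-0.006,0,0],[0.03,0,0,0,0]]'
python3 -m pendant '[[0.03,0,0,0.02,0],[0.03,0,0,0.03,0],[0.03,0,0,0.03,0],[0.03,0,0,0.03,0],[0.03,0,0,0.014,0],[0.03,0,0,0,0],[0.058,0,0,0,0],[0.058,0,0,0,0],[0.058,0,0,0,0],[0.058,0,0,0,0],[0.058,0,0,-0.02,0],[0.058,0,0,-0.03,0]]'
python3 -m pendant '[[0.0854,0,0,-0.04,0],[0.0854,0,0.02,-0.03,0],[0.0854,-0.013,0.034,0,0],[0.0854,-0.013,0.034,0,0],[0.0854,-0.013,0.034,0,0],[0.0854,-0.013,0.034,0,0],[0.0854,-0.013,0.034,0,0],[0.0854,-0.013,0.034,0,0],[0.0854,-0.013,0.034,0,0],[0.0854,-0.013,0.034,0,0],[0.0854,-0.013,0.034,0,0],[0.0854,-0.013,0.034,0,0]]'
python3 - <<'E'
from h import *
im,d=bot.read_camera("top")
cv2.imwrite("pics/m3.png",im)
c=im[120:260,140:290]; cv2.imwrite("pics/m3c.png",cv2.resize(c,None,fx=3,fy=3))
E
```

```text
t: 11.53
eef_pos: [0.6483, 0.2895, 0.337]
tool_rot: [0.0, 1.0, 0.002, -0.001]
contact_force: [0.1, 0.4, 0.1]
gripper_width: 0.524
grasp_force: 31.1
t: 12.53
eef_pos: [0.6478, 0.2875, 0.263]
tool_rot: [0.001, 1.0, 0.001, -0.002]
contact_force: [0.0, -0.4, 0.4]
gripper_width: 0.68
grasp_force: 0.0
t: 13.53
eef_pos: [0.5187, -0.0736, 0.336]
tool_rot: [0.0, 1.0, 0.001, 0.001]
contact_force: [0.6, -1.4, -0.3]
gripper_width: 0.999
grasp_force: 0.0
```

View pics/m3c.png

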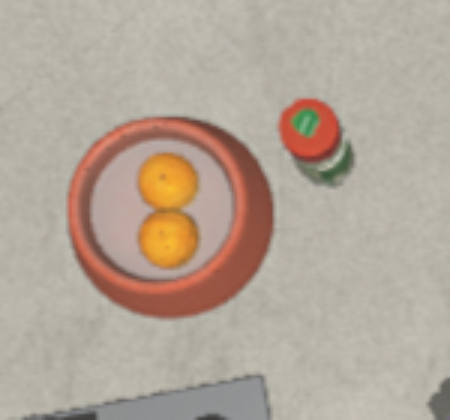

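Both mandarins lie side by side in the bowl.

```bash
python3 - <<'E'
from h import *
print(np.round(bot.get_obs()["q"],2))
im,d=bot.read_camera("top");P=cloud("top",d).reshape(-1,3);_,d=bot.read_camera("side");A=np.r_[P,cloud("side",d).reshape(-1,3)]
q=A[(np.hypot(A[:,0]-.49,A[:,1]+.085)<.075)&(A[:,2]>.02)&(A[:,2]<.095)]
print(len(q),cv2.minAreaRect((q[:,:2]*1000).astype(np.float32)))
E
```

```text
[ 0.14  0.31 -0.12  1.98  0.06  0.85 -1.6 ]
549 ((493.6022033691406, -87.09043884277344), (52.206756591796875, 83.84575653076172), 4.078050136566162)
```

```bash
python3 -m pendant '[[0.0854,-0.025,0.0135,0,0],[0.0854,0,0,0,-6.7],[0.0854,0,0,0,-6.7],[0.0854,0,0,0,-6.7],[0.0854,0,0,0,-6.7],[0.0854,0,0,0,-6.7],[0.0854,0,0,0,-6.7],[0.0854,0,0,0,-6.7],[0.0854,0,0,0,-6.7],[0.0854,0,0,0,-6.7],[0.0854,0,0,0,-6.7],[0.0854,0,0,0,-6.7]]' 25
python3 -m pendant '[[0.0854,0,0,0,-6.7],[0.0854,0,0,0,-6.7],[0.0854,0,0,0,-6.7],[0.0854,0,0,0.02,0],[0.0854,0,0,0.03,0],[0.0854,0,0,0,0],[0.0854,0,0,0,0]]'
```

```text
t: 14.68
eef_pos: [0.4951, -0.0842, 0.3356]
tool_rot: [0.0, 0.798, 0.603, 0.001]
contact_force: [0.1, 0.0, -0.3]
gripper_width: 1.001
grasp_force: 0.0
t: 15.27
eef_pos: [0.4944, -0.0846, 0.2845]
tool_rot: [-0.001, 0.682, 0.731, -0.0]
contact_force: [-0.2, -0.2, 0.0]
gripper_width: 1.002
grasp_force: 0.0
```

```bash
python3 -m pendant '[[0.0854,0,0,0.02,0],[0.0854,0,0,0.02,0],[0.0854,0,0,0,0],[0.035,0,0,0,0],[0.035,0,0,0,0],[0.035,0,0,0,0],[0.035,0,0,0,0],[0.035,0,0,0,0],[0.035,0,0,0,0],[0.035,0,0,0,0],[0.035,0,0,0,0]]' 25
python3 -m pendant '[[0.035,0,0,-0.005,0],[0.035,0,-0.005,0,0],[0.035,0,-0.01,0,0],[0.035,0,-0.015,0,0],[0.035,0,-0.01,0,0],[0.035,0,-0.005,0,0],[0.035,0,0,0,0],[0.035,0,0,0.004,0],[0.035,0,0,0.001,0],[0.06,0,0,0,0],[0.06,0,0,0,0],[0.0854,0,0,0,0]]'
```

```text
t: 16.18
eef_pos: [0.4952, -0.0855, 0.2465]
tool_rot: [0.001, 0.683, 0.731, 0.001]
contact_force: [-1.4, -0.2, 5.9]
gripper_width: 0.568
grasp_force: 25.0
t: 17.18
eef_pos: [0.4501, -0.0886, 0.2446]
tool_rot: [0.0, 0.683, 0.731, 0.0]
contact_force: [0.7, 0.5, -0.2]
gripper_width: 0.823
grasp_force: 0.0
```

```bash
python3 -m pendant '[[0.0854,0,0,0,0],[0.0854,0,0,-0.02,0],[0.0854,0,0,-0.04,0],[0.0854,0,0,-0.04,0],[0,0,0,0,6.6],[0,0,0,0,6.6],[0,0,0,0,6.6],[0,0,0,0,6.6],[0,0,0,0,6.6],[0,0,0,0,6.6],[0,0,0,0,6.6],[0,0,0,0,6.6]]'
python3 -m pendant '[[0,0,0,0,6.6],[0,0,0,0,6.6],[0,0,0,0,6.6],[0,0,0,0,6.6],[0,0,0,0,6.6],[0,0,0,0,4.2],[0,-0.025,0,0,0],[0,-0.02,0,0,0],[0,0,0,0,0]]'
python3 - <<'E'
from h import *
print(np.round(bot.get_obs()["q"],2))
_,d=bot.read_camera("top");P=cloud("top",d).reshape(-1,3);_,d=bot.read_camera("side");A=np.r_[P,cloud("side",d).reshape(-1,3)]
q=A[(np.hypot(A[:,0]-.45,A[:,1]+.09)<.075)&(A[:,2]>.02)&(A[:,2]<.095)]
print(len(q),cv2.minAreaRect((q[:,:2]*1000).astype(np.float32)))
E
```

```text
t: 18.18
eef_pos: [0.4496, -0.0887, 0.3445]
tool_rot: [-0.0, 0.937, 0.348, -0.0]
contact_force: [0.9, -0.2, -0.2]
gripper_width: 0.003
grasp_force: 0.0
t: 18.93
eef_pos: [0.4014, -0.0921, 0.3438]
tool_rot: [0.0, 0.999, 0.033, -0.002]
contact_force: [-0.7, -0.4, -0.6]
gripper_width: -0.001
grasp_force: 0.0
[ 0.28  0.14 -0.22  2.2   0.04  0.81 -1.47]
720 ((448.373779296875, -91.06726837158203), (51.76805114746094, 85.84298706054688), 5.019083023071289)
```

```bash
python3 -m pendant '[[0,0,0,0.02,0],[0,0,0,0.03,0],[0,0,0,0.03,0],[0,0,0,0.01,0],[0,0,0,0,0],[0,0.006,0,0,0],[0,0.006,0,0,0],[0,0.006,0,0,0],[0,0.006,0,0,0],[0,0,0,0,0]]'
python3 - <<'E'
from h import *
_,d=bot.read_camera("side");A=cloud("side",d).reshape(-1,3)
q=A[(np.hypot(A[:,0]-.46,A[:,1]+.09)<.095)&(A[:,2]>.01)&(A[:,2]<.04)]
print(len(q),cv2.minAreaRect((q[:,:2]*1000).astype(np.float32)),bot.get_obs()["contact_force"])
E
```

```text
t: 19.87
eef_pos: [0.4307, -0.09, 0.2557]
tool_rot: [0.0, 0.999, 0.034, 0.002]
contact_force: [0.3, -0.3, -0.1]
gripper_width: -0.002
grasp_force: 0.0
299 ((430.4590148925781, -107.08362579345703), (137.68040466308594, 59.040618896484375), 70.74610137939453) [-0.21994503 -0.06757939 -1.08066874]
```

```bash
python3 -m pendant '[[0,0.006,0,0,0],[0,0.006,0,0,0],[0,0.006,0,0,0],[0,0.006,0,0,0],[0,0.006,0,0,0],[0,0.006,0,0,0],[0,0.006,0,0,0],[0,0.006,0,0,0],[0,0,0,0,0],[0,0,0,0,0],[0,0,0,0,0]]'
python3 - <<'E'
from h import *
im,d=bot.read_camera("side");A=cloud("side",d).reshape(-1,3);cv2.imwrite("pics/g1.png",cv2.resize(im[180:330,230:430],None,fx=3,fy=3))
E
```

```text
t: 20.83
eef_pos: [0.4762, -0.0869, 0.2546]
tool_rot: [0.0, 0.999, 0.034, -0.0]
contact_force: [-0.4, 0.5, -0.1]
gripper_width: -0.0
grasp_force: 0.0
```

View pics/g1.png

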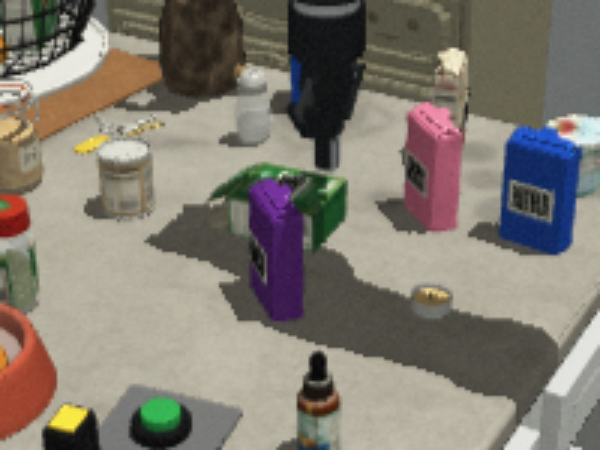

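The green box lies flat with its sticker up, clear of the tin. Next is the cream box.

```bash
python3 -m pendant '[[0,0,0,-0.03,0],[0,0,0,-0.04,0],[0,0,0,-0.03,0],[0,-0.0118,0.029,0,0],[0,-0.0118,0.029,0,0],[0,-0.0118,0.029,0,0],[0,-0.0118,0.029,0,0],[0,-0.0118,0.029,0,0],[0,-0.0118,0.029,0,0],[0,-0.0118,0.029,0,0],[0,-0.0118,0.029,0,0],[0,0,0,0,-6.3]]'
python3 -m pendant '[[0,0,0,0,-6.3],[0,0,0,0,0],[0,0,0,0,0]]'
python3 - <<'E'
from h import *
o=bot.get_obs();print(o["eef_pos"],o["q"])
_,d=bot.read_camera("top");P=cloud("top",d).reshape(-1,3);_,d=bot.read_camera("side");A=np.r_[P,cloud("side",d).reshape(-1,3)]
q=A[(np.hypot(A[:,0]-.445,A[:,1]+.31)<.075)&(A[:,2]>.015)&(A[:,2]<.11)]
r=cv2.minAreaRect((q[:,:2]*1000).astype(np.float32));print(len(q),r,cv2.boxPoints(r))
q=A[(np.hypot(A[:,0]-.445,A[:,1]+.31)<.05)&(A[:,2]>.015)&(A[:,2]<.15)];print(q[:,2].max())
E
```

```text
t: 21.88
eef_pos: [0.3945, -0.3305, 0.3548]
tool_rot: [0.001, 0.996, 0.084, -0.001]
contact_force: [-0.0, -0.3, 0.5]
gripper_width: 0.003
grasp_force: 0.0
t: 22.13
eef_pos: [0.3976, -0.3246, 0.3546]
tool_rot: [-0.0, 0.99, 0.142, -0.0]
contact_force: [-0.2, -0.4, -0.2]
gripper_width: -0.0
grasp_force: 0.0
[ 0.39759158 -0.32458789  0.35456875] [ 0.65266867  0.27506008 -0.1056484   1.98381345  0.03679503  0.88496743
 -0.75906264]
492 ((446.6730651855469, -316.6141052246094), (36.655906677246094, 73.07878875732422), 16.11487579345703) [[ 418.92325 -286.59763]
 [ 439.2073  -356.80496]
 [ 474.42288 -346.63058]
 [ 454.13882 -276.42325]]
0.1242808786870065
```

```bash
python3 -m pendant '[[0,0,0.004,0.02,0],[0,0,0,0.03,0],[0,0,0,0.03,0],[0,0,0,0.012,0],[0,0.006,0,0,0],[0,0.006,0,0,0],[0,0.005,0,0,0],[0,0.005,0,0,0],[0,0.005,0,0,0],[0,0.005,0,0,0],[0,0.005,0,0,0],[0,0.005,0,0,0]]'
python3 -m pendant '[[0,0.005,0,0,0],[0,0.005,0,0,0],[0,0.005,0,0,0],[0,0.005,0,0,0],[0,0.005,0,0,0],[0,0,0,0,0],[0,0,0,0,0],[0,0,0,-0.03,0],[0,0,0,-0.04,0],[0,0,0,-0.04,0],[0,0,0,0,0]]'
python3 - <<'E'
from h import *
im,d=bot.read_camera("side");cv2.imwrite("pics/g2.png",cv2.resize(im[180:330,230:430],None,fx=3,fy=3))
E
```

```text
t: 23.23
eef_pos: [0.4399, -0.3165, 0.2631]
tool_rot: [0.0, 0.99, 0.143, 0.0]
contact_force: [0.6, -0.2, -0.2]
gripper_width: 0.004
grasp_force: 0.0
t: 24.15
eef_pos: [0.465, -0.311, 0.3804]
tool_rot: [0.004, 0.99, 0.143, 0.005]
contact_force: [2.0, -0.9, 0.9]
gripper_width: -0.0
grasp_force: 0.0
```

View pics/g2.png

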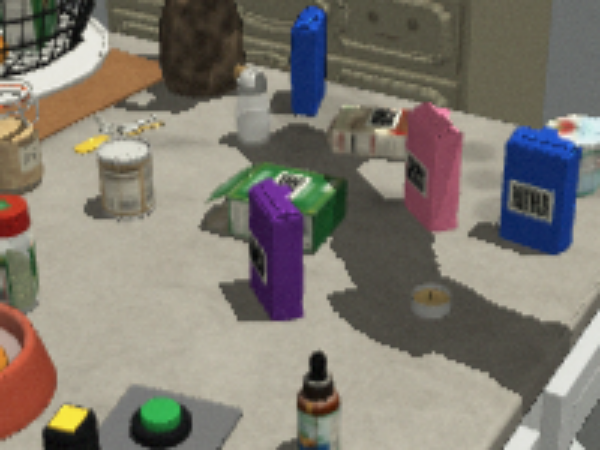

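The cream box lies flat, sticker up and clear of the salt shaker. Now I'll measure the scanner, the dock and the stickers.

```bash
python3 - <<'E'
from h import *
im,d=bot.read_camera("top");P=cloud("top",d);ims,ds=bot.read_camera("side");S=cloud("side",ds)
A=np.concatenate([P.reshape(-1,3),S.reshape(-1,3)])
def fp(n,x,y,r,z0,z1):
    for nm,B in(("top",P.reshape(-1,3)),("both",A)):
        q=B[(np.hypot(B[:,0]-x,B[:,1]-y)<r)&(B[:,2]>z0)&(B[:,2]<z1)]
        h=cv2.minAreaRect((q[:,:2]*1000).astype(np.float32));print(n,nm,len(q),np.round(h[0],1),np.round(h[1],1),round(h[2],1),"zmed",np.median(q[:,2]).round(4))
fp("gripshaft",.415,.38,.04,.05,.14)
fp("griptop",.415,.38,.04,.112,.14)
fp("foot",.415,.38,.06,.018,.042)
fp("greentop",.51,-.09,.12,.043,.06)
fp("creamtop",.52,-.29,.09,.031,.046)
# dock by colour/top plane
hsv=cv2.cvtColor(im,cv2.COLOR_BGR2HSV)
g=(hsv[...,0]>45)&(hsv[...,0]<80)&(hsv[...,1]>150)
q=P[g];q=q[np.hypot(q[:,0]-.435,q[:,1]-.25)<.05];print("btn",len(q),np.median(q,0),(q.min(0)+q.max(0))/2)
gs=cv2.cvtColor(ims,cv2.COLOR_BGR2HSV);g=(gs[...,0]>45)&(gs[...,0]<80)&(gs[...,1]>150)
q=S[g];q=q[np.hypot(q[:,0]-.435,q[:,1]-.25)<.05];print("btn side",len(q),(q.min(0)+q.max(0))/2)
gray=(hsv[...,1]<40)|(hsv[...,2]<70)
# project dock: all pixels at dock height region, ray-plane z=.0085
m=bot.camera_model("top");K=np.array(m["intrinsics"]);R=np.array(m["R"]);t=np.array(m["t"])
crop=im[235:310,120:245];cv2.imwrite("pics/dock.png",cv2.resize(crop,None,fx=5,fy=5,interpolation=2))
for n in("label_green","label_red","dock_pad","send_top","scanner_grip"):
    for c,dd in(("top",d),("side",ds)):
        for r in bot.pinpoint(n,c)[:4]:
            if r["score"]>.3:print(n,c,round(r["score"],2),np.round(r["at"],1),px2w(c,r["at"],dd).round(3))
E
```

```text
gripshaft top 343 [418.2 380.5] [28.5 36.6] 10.3 zmed 0.115
gripshaft both 918 [418.3 382.6] [29.3 40.6] 6.7 zmed 0.1031
griptop top 206 [418.1 381.1] [27.1 35.7] 9.2 zmed 0.1177
griptop both 372 [417.9 382.6] [27.6 39. ] 5.2 zmed 0.1183
foot top 294 [418.2 380.5] [44.1 74.3] 10.5 zmed 0.0341
foot both 697 [418.6 382.4] [45.5 77.8] 10.4 zmed 0.0342
greentop top 1496 [510.3 -96.8] [194.9 148.7] 77.6 zmed 0.0476
greentop both 1873 [ 507.8 -100.4] [193.8 157.5] 74.0 zmed 0.048
creamtop top 1134 [ 518.5 -296.7] [110.5  67.9] 16.9 zmed 0.0344
creamtop both 1373 [ 519.5 -294.3] [114.   77.1] 15.2 zmed 0.0348
btn 141 [0.43810089 0.25250632 0.02911798] [0.4381465  0.25231473 0.02849765]
btn side 124 [0.44105865 0.25741485 0.02743367]
label_green top 0.81 [350.3 233.3] [ 0.519 -0.083  0.049]
label_green side 0.92 [322.  241.1] [0.47  0.02  0.119]
label_red top 0.9 [390.9 330.3] [ 0.295 -0.171  0.058]
label_red top 0.86 [440.3 235.3] [ 0.514 -0.298  0.036]
label_red top 0.8 [459.  166.5] [ 0.691 -0.362 -0.   ]
label_red top 0.7 [388.3 275.3] [ 0.42  -0.171  0.046]
label_red side 0.97 [356.2 219.2] [ 0.523 -0.29   0.04 ]
label_red side 0.95 [329.9 202.8] [ 0.645 -0.32   0.063]
label_red side 0.79 [367.  240.8] [ 0.422 -0.167  0.042]
label_red side 0.63 [405.9 247.4] [ 0.295 -0.169  0.053]
dock_pad top 0.64 [153.  279.1] [0.415 0.363 0.083]
dock_pad side 0.97 [260.  359.6] [0.396 0.401 0.032]
send_top top 0.47 [208.4 270.8] [0.434 0.252 0.03 ]
send_top side 0.46 [284.9 313.8] [0.442 0.244 0.031]
scanner_grip top 0.86 [146.  276.3] [0.421 0.367 0.116]
scanner_grip side 0.6 [253.2 329.5] [0.408 0.398 0.108]
```

View pics/dock.png

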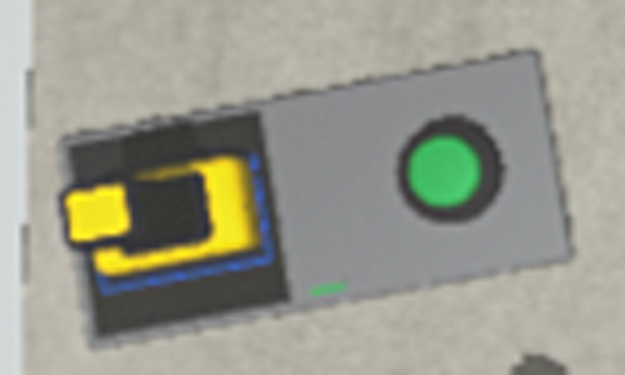

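The crop shows the scanner's foot just inside the blue outline and the button at the other end of the dock, about 133 mm from the pad. I'll go for the scanner.

```bash
python3 -m pendant '[[0,0,0,0,6.1],[0.07,0.0145,-0.032,0,0],[0.07,0.0145,-0.032,0,0],[0.07,0.0145,-0.032,0,0],[0.07,0.0145,-0.032,0,0],[0.07,0.0145,-0.032,0,0],[0.07,0.0145,-0.032,0,0],[0.07,0.0145,-0.032,0,0],[0.07,0.0145,-0.032,0,0],[0.07,0.0145,-0.032,0,0],[0.07,0.0145,-0.032,0,0]]' 60
python3 -m pendant '[[0.07,-0.0056,-0.0308,0,0],[0.07,-0.0056,-0.0308,0,0],[0.07,-0.0056,-0.0308,0,0],[0.07,-0.0056,-0.0308,0,0],[0.07,-0.0056,-0.0308,0,0],[0.07,-0.0056,-0.0308,0,0],[0.07,-0.0056,-0.0308,0,0],[0.07,-0.0056,-0.0308,0,0],[0.07,-0.0056,-0.0308,0,0],[0.07,-0.0056,-0.0308,0,0],[0.07,-0.0056,-0.0308,0,0],[0.07,-0.0056,-0.0308,0,0]]'
python3 -m pendant '[[0.07,0,0,0,0],[0.07,0,0,0,0]]'; python3 -c "
from h import *
print(bot.get_obs()['q'])
p=bot.get_obs()['eef_pos'];print(tool(.4183-p[0],.3815-p[1],.2435-p[2]))"
```

```text
t: 25.72
eef_pos: [0.5485, 0.033, 0.3728]
tool_rot: [0.0, 0.996, 0.09, 0.0]
contact_force: [0.2, -0.8, 0.8]
gripper_width: 0.819
grasp_force: 0.0
t: 26.72
eef_pos: [0.4151, 0.3841, 0.3727]
tool_rot: [0.0, 0.996, 0.09, 0.0]
contact_force: [0.4, -0.2, -0.4]
gripper_width: 0.822
grasp_force: 0.0
t: 26.88
eef_pos: [0.4145, 0.3847, 0.3726]
tool_rot: [-0.0, 0.996, 0.092, -0.0]
contact_force: [0.3, -0.6, -0.2]
gripper_width: 0.82
grasp_force: 0.0
[-0.52563324  0.36351457 -0.41529001  1.83237657  0.17245421  0.98088517
 -2.39880861]
[0.00321341 0.00391687 0.12913203]
```

```bash
python3 -m pendant '[[0.07,0.003,0.004,0.03,0],[0.07,0,0,0.03,0],[0.07,0,0,0.03,0],[0.07,0,0,0.03,0],[0.07,0,0,0.009,0],[0.07,0,0,0,0],[0.02,0,0,0,0],[0.02,0,0,0,0],[0.02,0,0,0,0],[0.02,0,0,0,0],[0.02,0,0,0,0],[0.02,0,0,0,0]]' 80
python3 -m pendant '[[0.02,0,0,0,0],[0.02,0,0,0,0],[0.02,0,0,-0.01,0],[0.02,0,0,-0.02,0],[0.02,0,0,-0.03,0],[0.02,0,0,-0.03,0],[0.02,0,0,-0.03,0],[0.02,0,0,-0.02,0],[0.02,0,0,0,0],[0.02,0,0,0,0]]'
```

```text
t: 27.88
eef_pos: [0.4201, 0.3801, 0.2457]
tool_rot: [-0.001, 0.996, 0.09, 0.002]
contact_force: [-0.1, 0.2, 7.7]
gripper_width: 0.415
grasp_force: 79.7
t: 28.72
eef_pos: [0.4193, 0.3793, 0.3853]
tool_rot: [-0.001, 0.996, 0.09, 0.001]
contact_force: [-0.4, -0.1, -2.7]
gripper_width: 0.411
grasp_force: 80.2
```

```bash
python3 - <<'E'
from h import *
im,d=bot.read_camera("top");P=cloud("top",d)
hsv=cv2.cvtColor(im,cv2.COLOR_BGR2HSV)
def proj(z):
    m=bot.camera_model("top");K=np.array(m["intrinsics"]);R=np.array(m["R"]);t=np.array(m["t"])
    v,u=np.mgrid[:480,:640];D=np.stack([u,v,np.ones_like(u)],-1)@np.linalg.inv(K).T@R;o=-R.T@t
    return o+D*((z-o[2])/D[...,2])[...,None]
for n,x,y,z in(("g",.519,-.083,.0485),("c",.514,-.298,.036)):
    W=proj(z);near=(np.hypot(W[...,0]-x,W[...,1]-y)<.045)
    k=near&(hsv[...,1]<60)
    k=cv2.morphologyEx(k.astype(np.uint8),cv2.MORPH_CLOSE,np.ones((3,3)))
    nl,lab,st,ce=cv2.connectedComponentsWithStats(k)
    for i in range(1,nl):
        if st[i,4]>30:
            q=W[lab==i][:,:2]*1000;r=cv2.minAreaRect(q.astype(np.float32));print(n,st[i,4],q.mean(0).round(1),np.round(r[0],1),np.round(r[1],1),round(r[2],1))
    q=P.reshape(-1,3);q=q[(np.abs(q[:,2]-z)<.005)&(np.hypot(q[:,0]-x,q[:,1]-y)<.06)];r=cv2.minAreaRect((q[:,:2]*1000).astype(np.float32));print(" face",np.round(r[0],1),np.round(r[1],1),round(r[2],1))
    cr=im[225:290,330:480] 
W=proj(.0085);k=((hsv[...,2]<75)&(np.hypot(W[...,0]-.415,W[...,1]-.384)<.075)).astype(np.uint8)
q=W[k>0][:,:2]*1000;r=cv2.minAreaRect(q.astype(np.float32));print("pad",len(q),r,q.mean(0))
a=np.hstack([cv2.resize(im[205:265,320:385],(390,360)),cv2.resize(im[205:265,410:475],(390,360))]);cv2.imwrite("pics/lab.png",a)
E
```

```text
g 60 [554.7 -82.4] [553.9 -85.1] [42.5  7.1] 89.7
g 63 [515.5 -43.9] [516.1 -43.4] [49.7  8.3] 4.5
g 364 [520.3 -89.1] [519.9 -89.2] [41.6 50.2] 6.0
 face [525.  -86.9] [105.4  81.9] 6.0
c 748 [ 524.1 -294.5] [ 521.3 -295.1] [73.7 88.9] 23.1
 face [ 518.6 -297.7] [109.8  67.2] 16.5
pad 1150 ((414.55633544921875, 398.2112731933594), (94.31664276123047, 120.92500305175781), 10.227628707885742) [416.05749732 387.65340136]
```

View pics/lab.png

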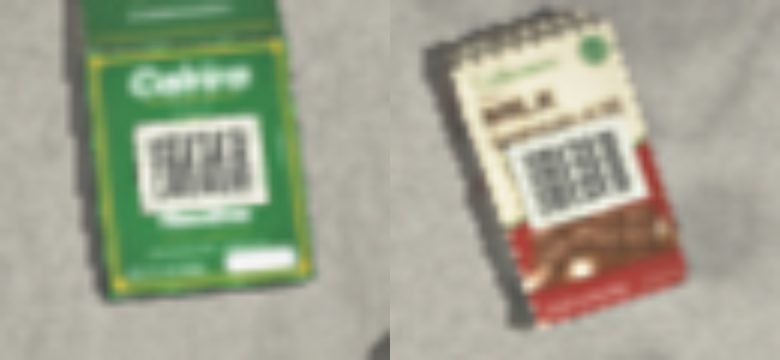

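Both stickers face up. The green one is centred near (353.2,231.8) and the cream one near (441.2,233.4). I'll convert those and work out the move.

```bash
python3 - <<'E'
from h import *
g=px2w("top",(353.2,231.8),None,z=.0485);c=px2w("top",(441.2,233.4),None,z=.036);print(g,c)
p=np.array(bot.get_obs()["eef_pos"]);print(p,tool(*(g[:2]-p[:2])),tool(*(np.array([.56,.15])-p[:2])),tool(*(g[:2]-[.56,.15])),tool(*(c-g)[:2]))
E
```

```text
[ 0.52241748 -0.0897947   0.0485    ] [ 0.51886504 -0.30080449  0.036     ]
[0.4191305  0.37888934 0.3837078 ] [1.73251966e-02 4.79617267e-01 2.20767222e-04] [9.74146973e-02 2.50489343e-01 1.17216658e-04] [-8.00895007e-02  2.29127924e-01  1.03550564e-04] [-4.14380524e-02  2.06931462e-01  9.41893309e-05]
```

```bash
python3 -m pendant '[[0.02,0.006,0.0155,0,0],[0.02,0.0122,0.0313,0,0],[0.02,0.0122,0.0313,0,0],[0.02,0.0122,0.0313,0,0],[0.02,0.0122,0.0313,0,0],[0.02,0.0122,0.0313,0,0],[0.02,0.0122,0.0313,0,0],[0.02,0.0122,0.0313,0,0],[0.02,0.0062,0.0157,0,0],[0.02,-0.010,0.0287,0,0],[0.02,-0.010,0.0287,0,0],[0.02,-0.010,0.0287,0,0]]'
python3 -m pendant '[[0.02,-0.010,0.0287,0,0],[0.02,-0.010,0.0287,0,0],[0.02,-0.010,0.0287,0,0],[0.02,-0.010,0.0287,0,0],[0.02,-0.007,0.018,0,0],[0.02,-0.003,0.010,0,0],[0.02,0,0,0,4.3],[0.02,0,0,0,0],[0.02,0,0,0,0]]'
python3 - <<'E'
from h import *
p=np.array(bot.get_obs()["eef_pos"]);print(tool(.523-p[0],-.089-p[1],.3455-p[2]))
im,d=bot.read_camera("side");cv2.imwrite("pics/s1.png",cv2.resize(im[150:330,230:430],None,fx=3,fy=3))
E
```

```text
t: 29.77
eef_pos: [0.5456, 0.0592, 0.3816]
tool_rot: [0.0, 0.996, 0.091, -0.002]
contact_force: [0.6, -0.7, -2.0]
gripper_width: 0.413
grasp_force: 80.2
t: 30.52
eef_pos: [0.5229, -0.0878, 0.3828]
tool_rot: [-0.0, 0.999, 0.054, -0.001]
contact_force: [-0.1, 0.4, -3.2]
gripper_width: 0.414
grasp_force: 80.4
[7.42383248e-05 1.19810394e-03 3.73350698e-02]
```

View pics/s1.png

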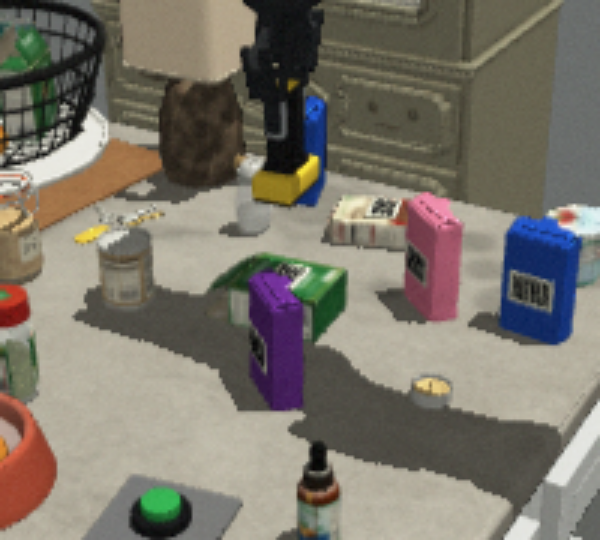

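The scanner is held level above the green box. I'll lower it and hold still.

```bash
python3 -m pendant '[[0.02,0,0.001,0.02,0],[0.02,0,0,0.018,0],[0.02,0,0,0,0],[0.02,0,0,0,0],[0.02,0,0,0,0],[0.02,0,0,0,0],[0.02,0,0,0,0],[0.02,0,0,0,0],[0.02,0,0,0,0],[0.02,0,0,0,0],[0.02,0,0,0,0],[0.02,0,0,0,0]]'
python3 -m pendant '[[0.02,0,0,0,0],[0.02,0,0,0,0],[0.02,0,0,0,0],[0.02,0,0,0,0],[0.02,0,0,0,0],[0.02,0,0,0,0],[0.02,0,0,0,0],[0.02,0,0,0,0],[0.02,0,0,0,0],[0.02,0,0,0,0]]'
python3 - <<'E'
from h import *
p=np.array(bot.get_obs()["eef_pos"]);print(tool(.519-p[0],-.299-p[1]))
_,d=bot.read_camera("side");A=cloud("side",d).reshape(-1,3)
q=A[(np.hypot(A[:,0]-.523,A[:,1]+.089)<.06)&(A[:,2]>.07)&(A[:,2]<.16)];print("underside z",q[:,2].min(),np.percentile(q[:,2],3))
q=q[q[:,2]<.132];r=cv2.minAreaRect((q[:,:2]*1000).astype(np.float32));print(r)
E
```

```text
t: 31.57
eef_pos: [0.523, -0.0899, 0.3458]
tool_rot: [0.0, 0.999, 0.053, 0.0]
contact_force: [-0.4, 0.5, -2.5]
gripper_width: 0.413
grasp_force: 80.2
t: 32.4
eef_pos: [0.5231, -0.0898, 0.3457]
tool_rot: [0.0, 0.999, 0.053, 0.0]
contact_force: [-0.4, -0.5, -1.7]
gripper_width: 0.412
grasp_force: 80.2
[-2.61589084e-02  2.07575836e-01  2.01135322e-06]
underside z 0.10972217485576671 0.1126775023247998
((506.29931640625, -79.06687927246094), (78.04009246826172, 36.26461410522461), 65.13349151611328)
```

```bash
python3 -m pendant '[[0.02,0,0,-0.02,0],[0.02,0,0,-0.02,0],[0.02,-0.0018,0.014,0,0],[0.02,-0.0035,0.028,0,0],[0.02,-0.0035,0.028,0,0],[0.02,-0.0035,0.028,0,0],[0.02,-0.0035,0.028,0,0],[0.02,-0.0035,0.028,0,0],[0.02,-0.0035,0.028,0,0],[0.02,-0.002,0.016,0,0],[0.02,-0.0014,0.0096,0,0],[0.02,0,0,0,-5.25]]'
python3 -m pendant '[[0.02,0,0,0,-5.25],[0.02,0,0,0,0],[0.02,0,0,0,0]]'
python3 - <<'E'
from h import *
p=np.array(bot.get_obs()["eef_pos"]);print(tool(.519-p[0],-.299-p[1],.333-p[2]))
E
```

```text
t: 33.45
eef_pos: [0.5183, -0.3015, 0.3855]
tool_rot: [0.001, 0.995, 0.097, -0.0]
contact_force: [0.3, -0.7, -2.3]
gripper_width: 0.412
grasp_force: 80.4
t: 33.7
eef_pos: [0.5191, -0.2983, 0.3856]
tool_rot: [-0.0, 0.99, 0.143, 0.0]
contact_force: [-0.8, 0.2, -2.4]
gripper_width: 0.414
grasp_force: 80.3
[-0.00030173  0.0006435   0.05263529]
```

```bash
python3 -m pendant '[[0.02,0,0.001,0.02,0],[0.02,0,0,0.02,0],[0.02,0,0,0.013,0],[0.02,0,0,0,0],[0.02,0,0,0,0],[0.02,0,0,0,0],[0.02,0,0,0,0],[0.02,0,0,0,0],[0.02,0,0,0,0],[0.02,0,0,0,0],[0.02,0,0,0,0],[0.02,0,0,0,0]]'
python3 -m pendant '[[0.02,0,0,0,0],[0.02,0,0,0,0],[0.02,0,0,0,0],[0.02,0,0,0,0],[0.02,0,0,0,0],[0.02,0,0,0,0],[0.02,0,0,0,0],[0.02,0,0,0,0],[0.02,0,0,0,0],[0.02,0,0,0,0]]'
python3 - <<'E'
from h import *
im,d=bot.read_camera("top");P=cloud("top",d)
hsv=cv2.cvtColor(im,cv2.COLOR_BGR2HSV)
m=bot.camera_model("top");K=np.array(m["intrinsics"]);R=np.array(m["R"]);t=np.array(m["t"])
v,u=np.mgrid[:480,:640];D=np.stack([u,v,np.ones_like(u)],-1)@np.linalg.inv(K).T@R;o=-R.T@t
W=o+D*((.0085-o[2])/D[...,2])[...,None]
near=(np.abs(W[...,0]-.415)<.07)&(np.abs(W[...,1]-.384)<.07)
for th in(60,75,90):
    k=(near&(hsv[...,2]<th)).astype(np.uint8);nl,lab,st,ce=cv2.connectedComponentsWithStats(k);i=1+st[1:,4].argmax()
    q=W[lab==i][:,:2]*1000;print("pad",len(q),cv2.minAreaRect(q.astype(np.float32)),q.mean(0))
k=near&(hsv[...,0]>100)&(hsv[...,0]<130)&(hsv[...,1]>120)&(hsv[...,2]>60);q=W[k][:,:2]*1000;print("blue",len(q),q.mean(0),cv2.minAreaRect(q.astype(np.float32)))
g=(hsv[...,0]>45)&(hsv[...,0]<80)&(hsv[...,1]>150)&(np.hypot(W[...,0]-.438,W[...,1]-.25)<.035)
q=P[g];print("btn",np.median(q,0),len(q))
p=np.array(bot.get_obs()["eef_pos"]);print(p)
cv2.imwrite("pics/dock2.png",cv2.resize(im[235:310,120:245],None,fx=5,fy=5,interpolation=2))
E
```

```text
t: 34.7
eef_pos: [0.5192, -0.3, 0.3329]
tool_rot: [0.0, 0.99, 0.144, 0.0]
contact_force: [0.8, 0.4, -2.1]
gripper_width: 0.412
grasp_force: 80.3
t: 35.53
eef_pos: [0.5193, -0.3, 0.3327]
tool_rot: [-0.0, 0.99, 0.144, 0.0]
contact_force: [-0.3, 0.5, -2.4]
gripper_width: 0.413
grasp_force: 80.3Traceback (most recent call last):
  File "<stdin>", line 9, in <module>
ValueError: attempt to get argmax of an empty sequence
```

```bash
python3 - <<'E'
from h import *
im,d=bot.read_camera("top");P=cloud("top",d)
cv2.imwrite("pics/dock2.png",cv2.resize(im[235:310,120:245],None,fx=5,fy=5,interpolation=2))
hsv=cv2.cvtColor(im,cv2.COLOR_BGR2HSV)
m=bot.camera_model("top");K=np.array(m["intrinsics"]);R=np.array(m["R"]);t=np.array(m["t"])
v,u=np.mgrid[:480,:640];D=np.stack([u,v,np.ones_like(u)],-1)@np.linalg.inv(K).T@R;o=-R.T@t
W=o+D*((.0085-o[2])/D[...,2])[...,None]
near=(np.abs(W[...,0]-.415)<.07)&(np.abs(W[...,1]-.384)<.07)
print(near.sum(),np.percentile(hsv[...,2][near],[1,20,50,90]))
for th in(70,85,100):
    k=(near&(hsv[...,2]<th)).astype(np.uint8);nl,lab,st,ce=cv2.connectedComponentsWithStats(k)
    if nl<2: continue
    i=1+st[1:,4].argmax();q=W[lab==i][:,:2]*1000;print("pad",len(q),cv2.minAreaRect(q.astype(np.float32)),q.mean(0))
k=near&(hsv[...,0]>100)&(hsv[...,0]<130)&(hsv[...,1]>110);q=W[k][:,:2]*1000
print("blue",len(q),q.mean(0),cv2.minAreaRect(q.astype(np.float32)) if len(q) else 0)
E
```

```text
3403 [ 65.  69. 141. 188.]
pad 351 ((416.3363952636719, 376.73150634765625), (42.37319564819336, 58.808841705322266), 9.982134819030762) [416.9057223  372.06371101]
pad 619 ((415.1222229003906, 382.8560791015625), (91.45008087158203, 91.04591369628906), 10.240285873413086) [414.50705158 383.00444895]
pad 690 ((415.30657958984375, 382.86724853515625), (92.68988037109375, 92.91595458984375), 10.225736618041992) [415.04321235 382.92098923]
blue 173 [415.0184641  380.94944017] ((415.2781982421875, 382.98907470703125), (53.917518615722656, 83.75736236572266), 10.257067680358887)
```

View pics/dock2.png

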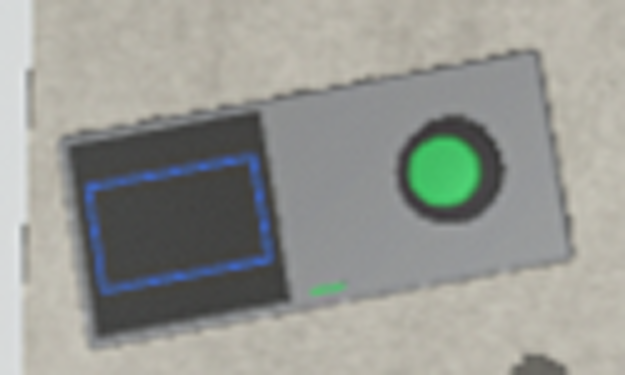

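The blue outline is clear: the pad's centre is (0.4152, 0.3829) and its yaw is 10.24°. Both scans are done, so I'll return the scanner.

```bash
python3 -m pendant '[[0.02,0,0,-0.02,0],[0.02,0,0,-0.03,6.3],[0.02,0.005,-0.0158,0,0],[0.02,0.0099,-0.0317,0,0],[0.02,0.0099,-0.0317,0,0],[0.02,0.0099,-0.0317,0,0],[0.02,0.0099,-0.0317,0,0],[0.02,0.0099,-0.0317,0,0],[0.02,0.0099,-0.0317,0,0],[0.02,0.0099,-0.0317,0,0],[0.02,0.0099,-0.0317,0,0],[0.02,0.0099,-0.0317,0,0]]'
python3 -m pendant '[[0.02,0.005,-0.0158,0,0],[0.02,-0.0066,-0.0311,0,0],[0.02,-0.0066,-0.0311,0,0],[0.02,-0.0066,-0.0311,0,0],[0.02,-0.0066,-0.0311,0,0],[0.02,-0.0066,-0.0311,0,0],[0.02,-0.0066,-0.0311,0,0],[0.02,-0.0066,-0.0311,0,0],[0.02,-0.0066,-0.0311,0,0],[0.02,-0.0066,-0.0311,0,0],[0.02,-0.0066,-0.0311,0,0],[0.02,-0.0033,-0.0155,0,0]]'
python3 -m pendant '[[0.02,-0.0033,-0.0155,0,0],[0.02,0,0,0,0],[0.02,0,0,0,0],[0.02,0,0,0,0]]'
python3 - <<'E'
from h import *
p=np.array(bot.get_obs()["eef_pos"]);print(tool(.416-p[0],.383-p[1],.2457-p[2]))
_,d=bot.read_camera("side");A=cloud("side",d).reshape(-1,3)
q=A[(np.hypot(A[:,0]-p[0],A[:,1]-p[1])<.06)&(A[:,2]>.09)&(A[:,2]<.25)];print("underside",np.percentile(q[:,2],[0,2]))
E
```

```text
t: 36.63
eef_pos: [0.5581, 0.0146, 0.3829]
tool_rot: [0.0, 0.996, 0.089, 0.0]
contact_force: [0.4, -0.0, -1.9]
gripper_width: 0.412
grasp_force: 80.4
t: 37.63
eef_pos: [0.4315, 0.3423, 0.3831]
tool_rot: [-0.001, 0.996, 0.092, -0.0]
contact_force: [-0.6, 0.5, -2.4]
gripper_width: 0.411
grasp_force: 80.1
t: 37.97
eef_pos: [0.4285, 0.3521, 0.3825]
tool_rot: [0.001, 0.996, 0.089, 0.0]
contact_force: [0.8, -0.9, -1.9]
gripper_width: 0.413
grasp_force: 80.2
[-0.00676706 -0.0328054   0.13680833]
underside [0.14646682 0.14931641]
```

```bash
python3 -m pendant '[[0.02,-0.0034,-0.0164,0,0],[0.02,-0.0034,-0.0164,0,0],[0.02,0,0,0.03,0],[0.02,0,0,0.03,0],[0.02,0,0,0.03,0],[0.02,0,0,0.02,0],[0.02,0,0,0.01,0],[0.02,0,0,0,0],[0.02,0,0,0,0],[0.02,0,0,0,0]]'
python3 - <<'E'
from h import *
p=np.array(bot.get_obs()["eef_pos"]);print(p,tool(.416-p[0],.383-p[1],.2457-p[2]))
E
```

```text
t: 38.85
eef_pos: [0.4161, 0.3844, 0.2643]
tool_rot: [-0.001, 0.996, 0.089, 0.001]
contact_force: [0.6, 0.7, -1.5]
gripper_width: 0.415
grasp_force: 80.4
[0.41612538 0.38442685 0.26425055] [-0.0004175   0.00140781  0.01854773]
```

```bash
python3 -m pendant '[[0.02,0,0.001,0.006,0],[0.02,0,0,0.005,0],[0.02,0,0,0.003,0],[0.02,0,0,0.002,0],[0.02,0,0,0.002,0],[0.02,0,0,0.001,0],[0.02,0,0,0,0],[0.02,0,0,0,0]]'
```

```text
t: 39.52
eef_pos: [0.4154, 0.3834, 0.2456]
tool_rot: [0.0, 0.996, 0.089, 0.0]
contact_force: [-3.4, -3.9, 16.9]
gripper_width: 0.412
grasp_force: 82.3
```

```bash
python3 -m pendant '[[0.02,0,0,-0.001,0],[0.045,0,0,0,0],[0.045,0,0,0,0],[0.07,0,0,0,0],[0.07,0,0,0,0],[0.07,0,0,0,0],[0.07,0,0,-0.02,0],[0.07,0,0,-0.03,0],[0.07,0,0,-0.04,0],[0.07,0,0,-0.03,0],[0.07,0,0,0,0]]'
python3 -m pendant '[[0,0.01,0.02,0,0],[0,0.01,0.03,0,0],[0,0,0.03,0,0],[0,0,0.03,0,0],[0,0,0.02,0,0],[0,0,0,0,0],[0,0,0,0,0]]'
python3 - <<'E'
from h import *
p=np.array(bot.get_obs()["eef_pos"]);print(p)
S=[]
for c in("top","side"):
    im,d=bot.read_camera(c);S.append(cloud(c,d).reshape(-1,3))
for A in S+[np.concatenate(S)]:
    q=A[(np.hypot(A[:,0]-.415,A[:,1]-.383)<.06)&(A[:,2]>.018)&(A[:,2]<.042)]
    if len(q)>20:print("foot",len(q),cv2.minAreaRect((q[:,:2]*1000).astype(np.float32)),np.median(q[:,2]))
print(tool(.4388-p[0],.2525-p[1],.205-p[2]))
cv2.imwrite("pics/s2.png",cv2.resize(im[260:420,170:370],None,fx=3,fy=3))
E
```

```text
t: 40.43
eef_pos: [0.4166, 0.385, 0.3712]
tool_rot: [-0.003, 0.996, 0.089, 0.004]
contact_force: [1.4, 0.9, -0.1]
gripper_width: 0.817
grasp_force: 0.0
t: 41.02
eef_pos: [0.4588, 0.2576, 0.3645]
tool_rot: [0.0, 0.996, 0.088, 0.0]
contact_force: [0.5, 0.4, 0.4]
gripper_width: -0.004
grasp_force: 0.0
[0.4587773  0.25756493 0.36447092]
foot 409 ((414.6676940917969, 385.54132080078125), (44.367313385009766, 73.38961029052734), 8.374979019165039) 0.034222875617065295
foot 409 ((414.6676940917969, 385.54132080078125), (44.367313385009766, 73.38961029052734), 8.374979019165039) 0.034222875617065295
[-0.02059064  0.00152265  0.15946608]
```

View pics/s2.png

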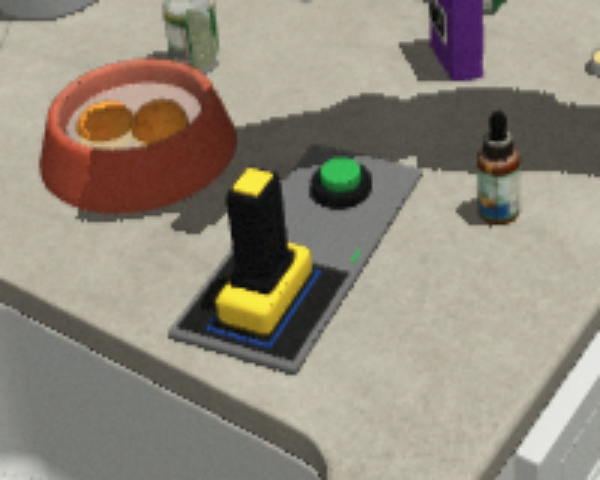

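The scanner stands on the pad. Next I'll press the button.

```bash
python3 -m pendant '[[0,-0.0206,0.0015,0.02,0],[0,0,0,0.03,0],[0,0,0,0.03,0],[0,0,0,0.03,0],[0,0,0,0.03,0],[0,0,0,0.015,0],[0,0,0,0,0]]'
python3 -m pendant '[[0,0,0,0.003,0],[0,0,0,0.003,0],[0,0,0,0.003,0],[0,0,0,0.002,0],[0,0,0,0,0],[0,0,0,0,0],[0,0,0,0,0]]'
```

```text
t: 41.7
eef_pos: [0.4366, 0.2543, 0.2064]
tool_rot: [0.001, 0.996, 0.091, -0.003]
contact_force: [-0.4, -0.3, -0.2]
gripper_width: 0.003
grasp_force: 0.0
t: 42.28
eef_pos: [0.4388, 0.2541, 0.1994]
tool_rot: [-0.001, 0.996, 0.09, 0.001]
contact_force: [1.1, 1.7, 1.9]
gripper_width: 0.003
grasp_force: 1.4
```

```bash
python3 -m pendant '[[0,0,0,0.003,0],[0,0,0,0.002,0],[0,0,0,0.002,0],[0,0,0,0,0],[0,0,0,0,0]]'
```

```text
t: 42.7
eef_pos: [0.4387, 0.2546, 0.1963]
tool_rot: [0.0, 0.996, 0.089, 0.002]
contact_force: [-13.0, -7.0, 60.2]
gripper_width: 0.004
grasp_force: 29.8
```

That is well past 4 N, so the button has bottomed out. I'll retreat and check.

```bash
python3 -m pendant '[[0,0,0,-0.006,0],[0,0,0,-0.02,0],[0,0,0,-0.03,0],[0,0,0,-0.04,0],[0,0,0,-0.04,0],[0,0.01,0.03,-0.02,0],[0,0.01,0.03,0,0],[0,0.01,0.03,0,0],[0,0.01,0.03,0,0],[0,0,0.03,0,0],[0,0,0.03,0,0],[0,0,0,0,0]]'
python3 - <<'E'
from h import *
im,d=bot.read_camera("top");cv2.imwrite("pics/end.png",im);P=cloud("top",d).reshape(-1,3)
q=P[(np.hypot(P[:,0]-.415,P[:,1]-.383)<.06)&(P[:,2]>.018)&(P[:,2]<.042)]
if len(q)>20:print(len(q),cv2.minAreaRect((q[:,:2]*1000).astype(np.float32)))
E
```

```text
t: 43.7
eef_pos: [0.5104, 0.0764, 0.3468]
tool_rot: [0.002, 0.996, 0.085, -0.001]
contact_force: [0.4, -0.3, -0.2]
gripper_width: 0.001
grasp_force: 0.0
281 ((413.5362243652344, 381.9202880859375), (44.13743209838867, 72.90425109863281), 10.216251373291016)
```

View pics/end.png

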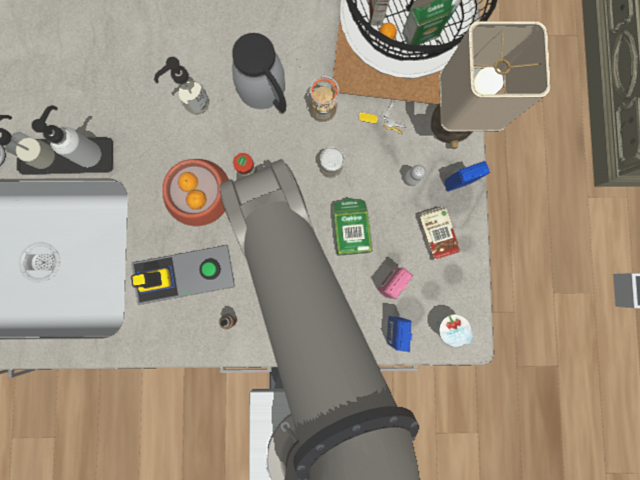

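Everything is in place. I'll check the press depth against the height of the button's ring before handing in.

```bash
python3 - <<'E'
from h import *
im,d=bot.read_camera("top");P=cloud("top",d)
r=np.hypot(P[...,0]-.4389,P[...,1]-.2525)
hsv=cv2.cvtColor(im,cv2.COLOR_BGR2HSV);g=(hsv[...,0]>45)&(hsv[...,0]<80)&(hsv[...,1]>150)&(r<.03)
print("green",P[g][:,:2].mean(0),np.percentile(P[g][:,2],[5,50,95]))
k=(r<.03)&(hsv[...,2]<90)&~g;print("ring",k.sum(),np.percentile(P[k][:,2],[5,50,95]), np.percentile(r[k],[5,95]))
k=(r>.035)&(r<.045)&(hsv[...,1]<40);print("dock",np.percentile(P[k][:,2],[10,50,90]))
E
```

```text
green [0.43840015 0.25187095] [0.02562702 0.02914999 0.03324495]
ring 165 [0.00864865 0.01910988 0.02238379] [0.0174763  0.02470896]
dock [0.0047021  0.00755792 0.00965224]
```

```bash
python3 -c "
from station import bot
print(bot.hand_in())"
```

```text
the job is handed in; nothing more can be done
None
```

I handed the job in at about 44 s, with every step done in the order asked: both mandarins are in the bowl, the green and cream-and-red boxes lie sticker-up and were each held under the scanner for over a second (the white carton was absent), the scanner is back on its pad within 2 mm of centre, and the send button was pressed to its stop; no verdict came back, so I can't confirm the scans registered.

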